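Find the recalled charger by its underside

TASK

Of the three look-alike chargers on the blue repair mat one is already bottom up and clear; one of the two still lying face up has a red recall patch on its underside. Turn both over to check them: lay the one with the red patch flat in the yellow tray, patch up, and leave the other two lying flat on the mat, undersides up. Do not drop them from a height, and leave the jar, tape roll, fan and game cases where they stand.

Things in the scene. Friction and masses are not known exactly. Their poses are not given: they have to be found in the camera images.
- charger_a_center (a point): Black charger brick, about 120 g, 58 (its x) x 50 (its y) x 28 mm (its z), starting face up on the mat. Point: its centre; z points out of the top face (grey inlay, small green light), so down once turned over. Not slippery: it stands on any 28 mm wide side and tips over when pushed near the top. This one has the red patch (34 x 28 mm) on its white underside label, unseen from above.
- charger_b_center (a point): Black charger brick, about 120 g, 58 (its x) x 50 (its y) x 28 mm (its z), starting face up on the mat. Point: its centre; z points out of the top face (grey inlay, small green light), so down once turned over. Not slippery: it stands on any 28 mm wide side and tips over when pushed near the top. Its underside label is plain white: nothing red.
- charger_c_center (a point): A third charger of the same size, make and mass, already checked: it lies bottom up on the mat, its plain white underside label showing. This point is its centre; its z axis points out of the underside, so up from the start. It can stay as it is.
- mat: Blue repair mat fixed to the bench, 320 (x) x 440 (y) x 2 mm; origin at the centre of its underside, at bench level; its top is 2 mm higher. The chargers, jar, tape roll and fan start on it, each in one of six places about 150 mm apart, shuffled.
- tray: Yellow open recall tray fixed to the bench beside the mat (left or right), 160 (x) x 150 (y) x 28 mm high outside, walls and floor 4 mm; origin at the centre of its underside.
- jar_center (a point): Bystander: clear glass jar with a steel cap, 56 mm diameter, 70 mm tall, standing on the mat; this point is its centre.
- tape_center (a point): Bystander: roll of orange tape lying flat on the mat, 60 mm outer diameter, 18 mm high; this point is its centre.
- fan_center (a point): Bystander: grey laptop cooling fan lying on the mat, 50 x 50 x 12 mm (14 mm at the hub); this point is its centre.
- cases: Bystander: pile of three white game cases on the bench, on the other side of the mat from the tray, 170 (x) x 135 (y) x 45 mm; origin at the centre of its underside.

How it is judged:
At the end, for the whole second after the job is handed in: All three chargers at rest, flat and underside up (within 11 degrees): the red-patched one inside the tray on its floor (centre within 55 mm in x, 50 mm in y of the tray centre, under 24 mm high), the other two flat on the mat, centres over it and under 21 mm high (linear speed of each of charger_a, charger_b, charger_c below 0.02 m/s and angle between each of charger_a_center, charger_b_center's own z axis and vertical above 2.95 rad and x of charger_a_center in the frame of tray between -0.055 and 0.055 m and y of charger_a_center in the frame of tray between -0.05 and 0.05 m and z of charger_a_center in the frame of tray below 0.024 m and x of charger_b_center in the frame of mat between -0.16 and 0.16 m and y of charger_b_center in the frame of mat between -0.22 and 0.22 m and z of each of charger_b_center, charger_c_center in the frame of mat below 0.021 m and angle between charger_c_center's own z axis and vertical below 0.19 rad and x of charger_c_center in the frame of mat between -0.16 and 0.16 m and y of charger_c_center in the frame of mat between -0.22 and 0.22 m); the robot touches nothing.
It fails at once if the jar is moved more than 30 mm or tipped over (distance of jar_center from where it was at the start of the episode above 0.03 m or angle between jar_center's own z axis and vertical above 0.5 rad).
It fails at once if the tape roll moved by more than 30 mm (distance of tape_center from where it was at the start of the episode above 0.03 m).
It fails at once if the fan moved by more than 30 mm (distance of fan_center from where it was at the start of the episode above 0.03 m).
It fails at once if the game cases moved by more than 30 mm (distance of cases from where it was at the start of the episode above 0.03 m).
It fails at once if a charger is dropped from more than 100 mm up ((height (world z) of charger_a_center above 0.12 m and contact force between charger_a and the fingers below 0.02 N) or (height (world z) of charger_b_center above 0.12 m and contact force between charger_b and the fingers below 0.02 N) or (height (world z) of charger_c_center above 0.12 m and contact force between charger_c and the fingers below 0.02 N)).
It also fails if it takes over 72 s, if anything falls off the work surface, if the arm or the gripper's body presses on something with over 40 N, if the wrist force passes 120 N, or if a joint passes its speed limit or range.

ROBOT

A 7-joint arm with a two-finger parallel gripper is mounted at the origin on the work surface. World frame = base frame: x ahead of the robot, y to its left, z up, the work surface at z = 0. Lengths are in m, angles in rad, forces in N, time in s.
With the tool pointing down it reaches from about 0.35 to 0.9 m from the base axis. Payload 8.1 kg.
Tool frame: the origin (TCP) lies on the centre line of the jaws, within the pads' length; the fingertips stand 19 mm ahead of it and the grasp point (between the pads) is the TCP; z points along the fingers, y is the direction in which the jaws open and shut (so a half turn about z gives the same grasp; the last joint's range is limited). The gripper opens to 92 mm and grips with 3 to 60 N. Pads are 19 mm wide; open, the fingers measure 130 mm over their backs; the gripper's body (75 mm by 190 mm) begins 47 mm behind the grasp point.
Start: joints at [1.213, 0.434, 0.025, 1.573, -0.012, 1.134, -0.075], TCP at [0.158, -0.605, 0.208] pointing down, gripper open.
Joint ranges: [-2.62, 2.62], [-0.44, 2.09], [-1.27, 1.32], [0.08, 2.57], [-1.32, 4.46], [0.12, 2], [-2.74, 2.74]. Speed limits (rad/s): [2.22, 2.22, 3.01, 3.01, 3.14, 3.14, 3.14].

INTERFACE

Orientations are given as a rotation vector (axis times angle).
In Python, from cell import monitor, imaging, workorder, outline_of gives the robot as it stands.
- The arm moves only by the tool move_arm, never from a script. Its argument "series" is a list of rows, each a list of 6 numbers: the shift along the world's x, y, z in cm, then the turn, a rotation vector about the world's x, y, z in degrees. A call has 1 to 8 rows; each row shifts and turns the commanded pose from where the row before left it; what a row does not reach is not made up. A row lasts 1/10 s, in which the tool goes at most 50 mm and 8.59 degrees, less where a joint would pass 70% of its speed; a pose out of reach is approached as far as the arm can. A call with a gripper value outside its range is refused whole. "grip" is the opening, from 0 (shut) to 1 (fully open), set as the call begins (left out, the last holds). The fingers move at their own pace and stop on an object; "force" is the grip in N (left out, the last holds). Time passes only in rows, so rows that do not move let the fingers close. It gives the time, the measured TCP pose, the force and the opening at its end, in the units of the state.
- monitor.observe(): the state, without advancing time (a new reading comes with each control period).
- imaging.get_image(name): name is "scene" or "top"; returns a dict with "color" (480x640x3 uint8, red, green, blue), "fx", "fy", "cx", "cy" (pixels), "rvec" (rotation vector, rad) and "tvec" (3), from world to camera coordinates, as OpenCV has them. Camera axes: x right, y down, z forward; pixel columns grow to the right and rows downward; lengths in m; the calibration is good to about 2 mm. A picture is of the moment at which its call begins. There is no depth.
- workorder.sign_off(): hands the job in, once; it reports no verdict.
Trained networks look in the newest picture that a camera, given by its name, has taken for a name from the list of things; names that differ only in an ending like _2 or _b are one class to them, and where a whole thing is asked for, a point or a joint stands for the part that bears it (a point fixed in the world has none). Each returns a list of dicts, best first, with "p" (0 to 1); they miss things now and then, are a little off and sometimes report something else, mostly with a low value. They report only what shows in the picture. A call takes as long as a camera call.
- outline_of(camera, thing): "mask" (480x640 bool, what is visible of it) and "rect" ([left, top, width, height] in pixels, round what is visible of it).
The state is a dict: "clock": time; "joints": joint angles; "dq": joint speeds; "joint_efforts": joint torques, N m; "position": TCP position; "ee_rot": TCP orientation; "force": force on the tool from outside, world axes, zero at the start; "ft_torque": the same for the moment, N m; "width": opening from 0.0 (shut) to 1.0 (fully open).
Only numpy, scipy, OpenCV 4.12 (cv2) and the standard library are available. Lean on these libraries where they do the work, as an engineer would, in place of code of your own. Each camera call takes 0.05 s, during which the arm holds its last target. There are 200 camera calls.

## Working session

There is one attempt and no reset: what is moved stays moved. The work goes in short steps, Python scripts to look and compute and a tool call to move; the robot and the scene stay as the last step left them, time stands still between calls to the robot, and variables do not carry over. Pictures are saved under pics/ and viewed, about 8 in all and at most 12, crops included, and the job is handed in when it is done.

Besides the shell and the picture viewer there is one more tool, called after ">>>" as a command line: name --pt "numbers of a row" for each row, then --argument value for the rest. move_arm: Moves the arm, as the interface text tells. Its arguments: {"type":"object","properties":{"series":{"type":"array"},"grip":{"type":"number"},"force":{"type":"number"}},"required":["series"]}

```bash
mkdir -p pics; ls; cat > h.py <<'E'
import numpy as np, cv2
from cell import monitor, imaging, workorder, outline_of
def ray(im,u,v,z):
    R=cv2.Rodrigues(np.array(im["rvec"],float))[0]; t=np.array(im["tvec"],float)
    d=R.T@np.array([(u-im["cx"])/im["fx"],(v-im["cy"])/im["fy"],1]); c=-R.T@t
    return c+d*(z-c[2])/d[2]
def save(im,name,crop=None,s=1):
    a=im["color"][...,::-1]
    if crop: x,y,w,h=crop; a=a[y:y+h,x:x+w]
    cv2.imwrite("pics/"+name,cv2.resize(a,None,fx=s,fy=s,interpolation=cv2.INTER_CUBIC))
def rect_of(im,mask,z):
    c=max(cv2.findContours(mask.astype(np.uint8),0,2)[0],key=cv2.contourArea)[:,0]
    P=np.array([ray(im,u,v,z)[:2] for u,v in c])
    return cv2.minAreaRect((P*1000).astype(np.float32))
E
python3 - <<'E'
from h import *
for n in ("top","scene"):
    im=imaging.get_image(n); save(im,n+"0.png")
    R=cv2.Rodrigues(np.array(im["rvec"]))[0]; print(n,"cam at",-R.T@im["tvec"])
    for th,z in (("charger_a_center",.03),("mat",.002),("tray",.028),("jar_center",.07),("tape_center",.02),("fan_center",.014),("cases",.045)):
        for o in outline_of(n,th):
            r=rect_of(im,o["mask"],z); print(th,round(o["p"],2),o["rect"],np.round(r[0],0),np.round(r[1],0),round(r[2],1))
print(monitor.observe())
E
```

```text
pics
top cam at [ 0.46555253 -0.01516568  1.2131164 ]
charger_a_center 0.64 [231.2, 268.6, 27.1, 29.1] [478. 140.] [57. 50.] 0.6
charger_a_center 0.19 [219.7, 168.5, 194.8, 149.3] [568. -15.] [313. 432.] 1.7
mat 0.73 [217.6, 170.0, 199.3, 146.5] [571. -15.] [320. 440.] 1.7
tray 0.91 [100.5, 224.5, 79.9, 82.6] [518. 369.] [160. 156.] 7.7
jar_center 0.8 [241.4, 192.5, 29.2, 26.1] [640. 118.] [59. 50.] 45.2
tape_center 0.92 [375.1, 265.4, 27.4, 27.3] [ 486. -173.] [57. 61.] 0.1
fan_center 0.65 [302.0, 260.7, 23.4, 30.0] [495. -10.] [50. 49.] 70.1
cases 0.78 [452.4, 243.3, 73.0, 83.6] [ 474. -382.] [171. 152.] 2.6
scene cam at [ 1.03094322 -0.63520337  0.88210489]
charger_a_center 0.83 [313.9, 195.1, 33.1, 30.9] [487. 131.] [72. 74.] 89.5
mat 0.69 [185.3, 189.7, 255.2, 203.1] [571. -14.] [320. 441.] 1.8
mat 0.34 [312.8, 193.1, 37.4, 36.3] [469. 154.] [75. 75.] 89.1
tray 0.93 [359.7, 133.7, 87.8, 66.5] [524. 359.] [172. 186.] 8.0
jar_center 0.8 [378.0, 221.2, 27.0, 40.5] [658.  95.] [ 57. 116.] 31.8
tape_center 0.71 [220.2, 285.9, 34.6, 32.2] [ 491. -177.] [58. 71.] 44.4
fan_center 0.6 [278.1, 242.2, 31.6, 23.5] [499. -13.] [53. 57.] 69.6
cases 0.76 [73.6, 315.9, 132.5, 116.8] [ 485. -391.] [193. 144.] 1.8
{'clock': 0.8, 'joints': array([ 1.21340896,  0.43445559,  0.02501486,  1.57319489, -0.01161972,
        1.1339923 , -0.07508691]), 'dq': array([ 4.57349220e-04,  9.61087194e-05, -7.79110950e-04, -3.64961124e-04,
        8.98675209e-04,  1.41606893e-03, -9.29768875e-04]), 'joint_efforts': array([-7.33931720e-04, -6.67613053e+01,  9.83678699e-01, -3.14794099e+01,
       -6.05353410e-02,  3.24898143e-02,  5.82573264e-06]), 'position': array([ 0.1575034 , -0.60485208,  0.2077716 ]), 'ee_rot': array([3.11606076e+00, 3.98979800e-01, 3.14330898e-05]), 'force': array([-0.35223833, -0.42581492, -0.83617903]), 'ft_torque': array([-0.00278733, -0.00487532, -0.03492308]), 'width': 0.9995275596182165}
```

```bash
python3 - <<'E'
import cv2
a=cv2.imread("pics/top0.png")[140:340,80:540]; b=cv2.imread("pics/scene0.png")
cv2.imwrite("pics/top0c.png",cv2.resize(a,(800,348),interpolation=2))
E
```

```text
(no output)
```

View pics/top0c.png

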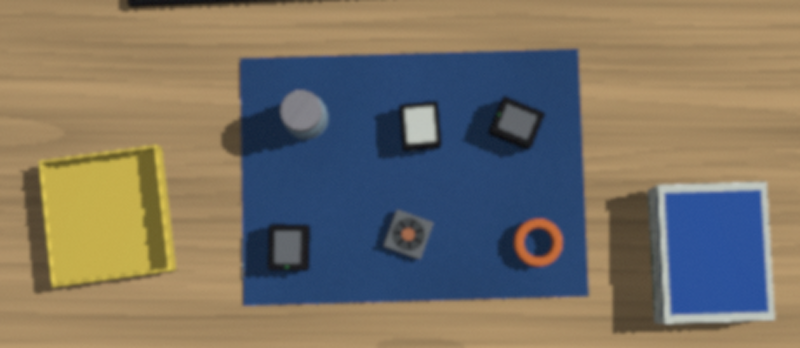

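View pics/scene0.png

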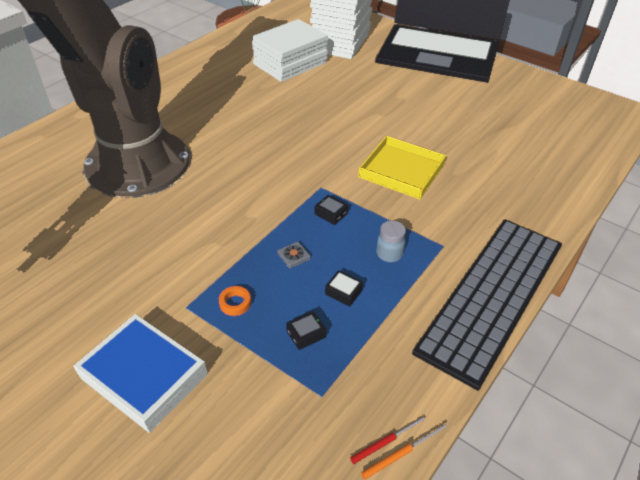

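The top view shows face-up chargers at crop (288,247) and (517,122), with the bottom-up one at (420,126). The jar is at (303,113), the fan at (408,235), the tape at (540,242), the tray on the left (+y) and the cases on the right. The scene view agrees. The networks missed two of the chargers, so I'll measure those by their low-saturation inlay or label.

```bash
cat >> h.py <<'E'
def inlays(im,z=.030,x0=205,y0=160,w=220,h=165):
    """grey/white patches (inlays, labels) on the mat: world mm rect"""
    hsv=cv2.cvtColor(im["color"],cv2.COLOR_RGB2HSV); m=((hsv[...,1]<60)&(hsv[...,2]>60)).astype(np.uint8)
    k=np.zeros_like(m); k[y0:y0+h,x0:x0+w]=1; n,l,s,c=cv2.connectedComponentsWithStats(m*k)
    for i in range(1,n):
        if s[i,4]>60:
            r=rect_of(im,l==i,z); print(s[i,:5],np.round(r[0],1),np.round(r[1],0),round(r[2],1),"V",hsv[...,2][l==i].mean().round())
E
python3 - <<'E'
from h import *
im=imaging.get_image("top"); inlays(im)
E
```

```text
[217 168 202 146 490] [568.5 -14.7] [314. 432.] 1.7 V 112.0
[241 192  26  25 507] [649.2 124.2] [53. 55.] 0.5 V 129.0
[312 200  20  24 429] [632.9 -25.2] [51. 42.] 0.2 V 166.0
[366 200  23  20 297] [ 637.5 -147. ] [42. 34.] 68.0 V 98.0
[218 226  69  91 178] [470.1 171.3] [241. 115.] 38.5 V 110.0
[301 261  27  27 392] [494.9  -9.1] [48. 48.] 70.0 V 88.0
[237 272  17  20 318] [479.2 140.8] [41. 35.] 0.1 V 99.0
```

>>> move_arm --pt "5 5 0 0 0 0" --pt "5 5 0 0 0 0" --pt "4 5 0 0 0 0" --pt "4 5 0 0 0 0" --pt "3 5 0 0 0 0" --pt "2 5 0 0 0 0" --pt "2 5 0 0 0 0" --pt "2 5 0 0 0 0"

```text
clock: 1.65
position: [0.3727, -0.2721, 0.208]
ee_rot: [3.115, 0.399, 0.001]
force: [0.8, -0.3, 0.1]
width: 1.0
```

>>> move_arm --pt "3.3 1.55 0 0 0 -4.6" --pt "3.3 1.55 0 0 0 -4.6" --pt "3.3 1.55 -1.5 0 0 -4.6" --pt "3.3 1.55 -1.5 0 0 -4.6" --pt "3.3 1.55 -2 0 0 -4.6" --pt "3.3 1.6 -2 0 0 -4.6" --pt "3.3 1.6 -2 0 0 -4.6" --pt "3.4 1.55 -2 0 0 -4.6"

```text
clock: 2.45
position: [0.6384, -0.1482, 0.0969]
ee_rot: [3.081, -0.61, 0.0]
force: [0.8, 0.5, 0.9]
width: 0.998
```

>>> move_arm --pt "0 0 0 0 0 0" --pt "0 0 0 0 0 0"

```text
clock: 2.65
position: [0.6371, -0.148, 0.0966]
ee_rot: [3.083, -0.602, -0.003]
force: [-0.3, 0.3, 0.0]
width: 1.002
```

>>> move_arm --pt "0 0.1 -3 0 0 0" --pt "0 0 -2.6 0 0 0" --pt "0 0 -1.5 0 0 0" --pt "0 0 0 0 0 0"

```text
clock: 3.05
position: [0.6352, -0.1487, 0.0254]
ee_rot: [3.082, -0.606, -0.005]
force: [-0.5, 0.2, 0.4]
width: 0.997
```

>>> move_arm --pt "0 0 0 0 0 0" --pt "0 0 0 0 0 0" --pt "0 0 0 0 0 0" --pt "0 0 0 0 0 0" --pt "0 0 0 0 0 0" --pt "0 0 0 0 0 0" --grip 0.4 --force 20

```text
clock: 3.65
position: [0.6372, -0.1479, 0.027]
ee_rot: [3.083, -0.605, 0.0]
force: [-0.2, 0.9, 0.0]
width: 0.531
```

>>> move_arm --pt "0 0 0 0 0 0" --pt "0 0 0 0 0 0"

```text
clock: 3.85
position: [0.6371, -0.1479, 0.0267]
ee_rot: [3.083, -0.605, -0.0]
force: [-0.7, 0.3, 0.9]
width: 0.409
```

```bash
python3 - <<'E'
from h import *
im=imaging.get_image("scene"); save(im,"g1.png",(230,150,220,220),2.5)
E
```

```text
(no output)
```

View pics/g1.png

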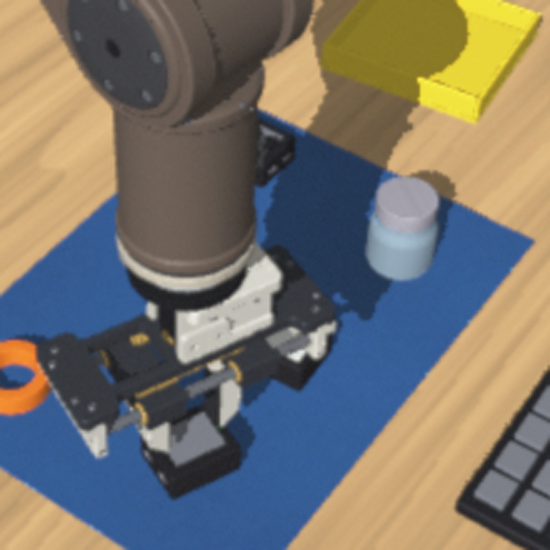

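The fingers closed to 0.41 on nothing: in the picture the charger, inlay at crop (195,440), sits nearer the camera than the fingers. I'll re-triangulate it.

```bash
python3 - <<'E'
from h import *
s=imaging.get_image("scene"); t=imaging.get_image("top")
print(s["fx"],s["fy"],s["cx"],s["cy"],t["fx"],t["fy"],t["cx"],t["cy"],t["rvec"])
print("Q now scene",ray(s,308,326,.03),"start",ray(s,306,326,.03))
for u,v in((377.5,210),(322,212),(245.5,282),(378,209)): print("top",u,v,ray(t,u,v,.03))
p=monitor.observe()["position"]; print(p)
R=cv2.Rodrigues(t["rvec"])[0]; q=R@p+t["tvec"]; print("tcp in top px",q[0]/q[2]*t["fx"]+t["cx"],q[1]/q[2]*t["fy"]+t["cy"])
a=cv2.imread("pics/top0.png")[185:235,350:410]; b=t["color"][185:235,350:410,::-1]
cv2.imwrite("pics/q.png",np.hstack([cv2.resize(a,None,fx=6,fy=6),cv2.resize(b,None,fx=6,fy=6)]))
E
```

```text
585.2636783178798 585.2636783178798 317.7239510845425 250.7066903892257 543.6117951257289 543.6117951257289 315.62926516692175 244.413099038156 [ 2.18190872 -2.17723586  0.08482922]
Q now scene [ 0.64171372 -0.14450293  0.03      ] start [ 0.63889879 -0.14671998  0.03      ]
top 377.5 210 [ 0.63636236 -0.14809183  0.03      ]
top 322 212 [ 0.63170333 -0.02633402  0.03      ]
top 245.5 282 [0.47812748 0.13961653 0.03      ]
top 378 209 [ 0.63857707 -0.14920391  0.03      ]
[ 0.63707199 -0.14787869  0.02669985]
tcp in top px 377.23380468702953 209.89438121509778
```

View pics/q.png

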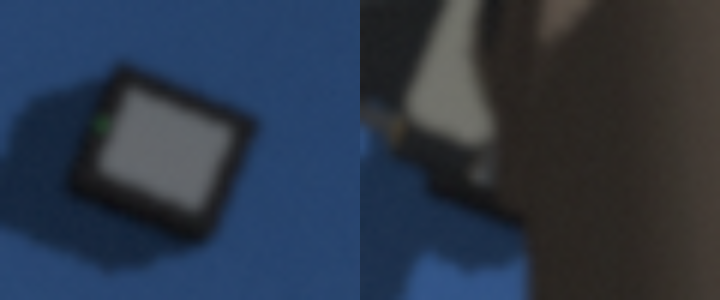

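>>> move_arm --pt "0 0 0 0 0 0" --pt "0 0 0 0 0 0" --pt "0 0 0 0 0 0" --grip 0.2

```text
clock: 4.3
position: [0.6371, -0.1479, 0.0268]
ee_rot: [3.083, -0.605, 0.0]
force: [0.7, -0.8, -0.4]
width: 0.215
```

```bash
python3 - <<'E'
from h import *
im=imaging.get_image("scene"); save(im,"g2.png",(270,260,120,100),6)
E
```

```text
(no output)
```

View pics/g2.png

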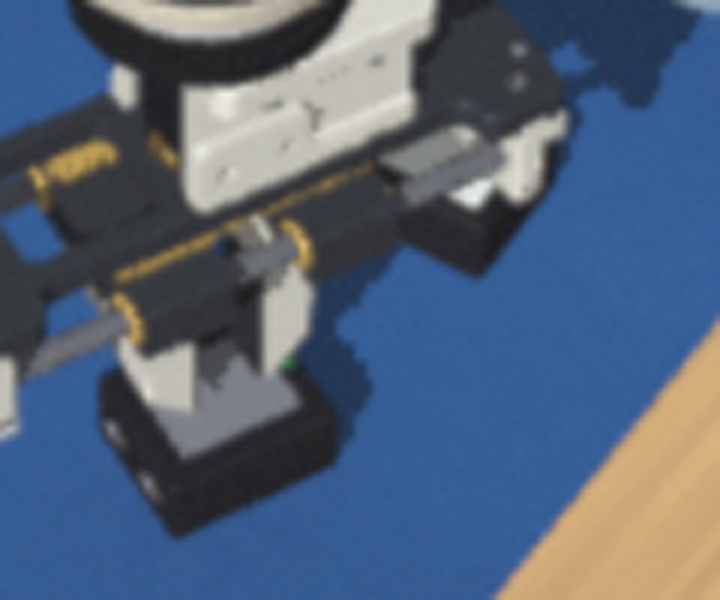

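```bash
python3 - <<'E'
from h import *
s=imaging.get_image("scene");o=monitor.observe();p=o["position"]
R=cv2.Rodrigues(s["rvec"])[0]; T=cv2.Rodrigues(o["ee_rot"])[0]; print(T.round(2),p,o["force"],o["width"],o["joints"].round(3))
for d in (0,.019):
  for j in (-.01,.01):
    for x in (-.0095,.0095):
      q=R@(p+T@[x,j,d])+s["tvec"]; print(d,j,x,(q[0]/q[2]*s["fx"]+s["cx"]-270)*6,(q[1]/q[2]*s["fy"]+s["cy"]-260)*6)
E
```

```text
[[ 0.93 -0.38 -0.  ]
 [-0.38 -0.93 -0.  ]
 [ 0.    0.   -1.  ]] [ 0.63712645 -0.14791355  0.02674192] [ 0.14985186 -0.82325323  0.02830533] 0.20385127905108952 [ 0.203  0.665 -0.086  1.666  0.073  0.813 -1.874]
0 -0.01 -0.0095 222.48738168013335 366.50845548175107
0 -0.01 0.0095 253.65725132967555 411.1314252479592
0 0.01 -0.0095 164.34953617835288 393.04107214270687
0 0.01 0.0095 195.10176027833938 438.25346658579315
0.019 -0.01 -0.0095 222.57923576979 403.98214681855404
0.019 -0.01 0.0095 253.34691772091674 448.4253713432179
0.019 0.01 -0.0095 165.19100634953247 430.42094533366196
0.019 0.01 0.0095 195.55179382116603 475.44371578559594
```

The projection puts the visible tips about 30 mm higher than the stated TCP and tip geometry says. So the fingers closed above the charger. I'll open and go down in small steps, watching the force.

>>> move_arm --pt "0 0 0 0 0 0" --pt "0 0 0 0 0 0" --pt "0 0 0 0 0 0" --pt "0 0 0 0 0 0" --pt "0 0 0 0 0 0" --pt "0 0 0 0 0 0" --pt "0 0 0 0 0 0" --pt "0 0 0 0 0 0" --grip 1

```text
clock: 5.2
position: [0.6371, -0.1479, 0.0267]
ee_rot: [3.083, -0.605, -0.0]
force: [-0.1, -0.0, 0.0]
width: 0.851
```

>>> move_arm --pt "0 0 0 0 0 0" --pt "0 0 -0.5 0 0 0" --pt "0 0 -0.5 0 0 0" --pt "0 0 0 0 0 0"

```text
clock: 5.6
position: [0.6364, -0.1478, 0.0156]
ee_rot: [3.083, -0.605, -0.003]
force: [-0.2, 0.3, 0.9]
width: 1.002
```

```bash
python3 - <<'E'
from h import *
o=monitor.observe(); print(o["position"],o["force"],o["width"])
im=imaging.get_image("scene"); save(im,"g3.png",(250,250,150,120),5)
E
```

```text
[ 0.63636471 -0.14777688  0.01560124] [-0.18375388  0.29670821  0.87085843] 1.0022341918364028
```

View pics/g3.png

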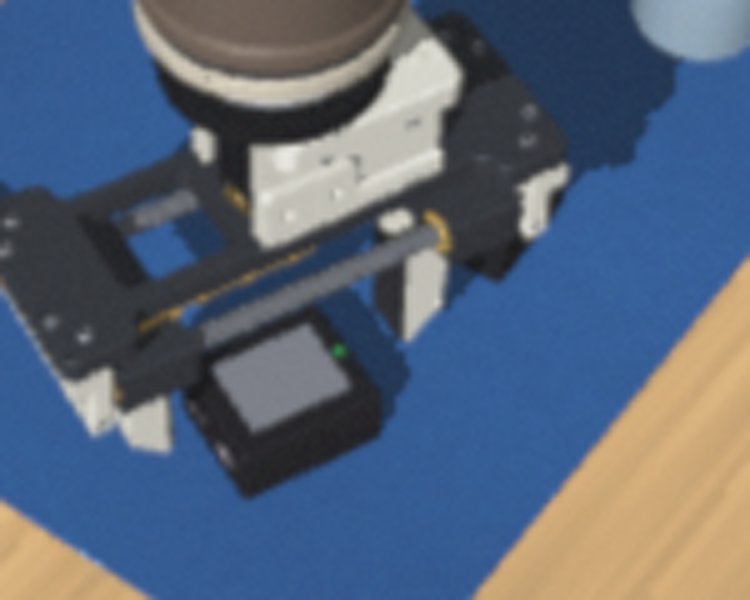

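```bash
python3 - <<'E'
from h import *
s=imaging.get_image("scene");o=monitor.observe();p=o["position"]
R=cv2.Rodrigues(s["rvec"])[0]; T=cv2.Rodrigues(o["ee_rot"])[0]
for j in (-.046,.046):
  for x in (-.0095,.0095):
   for d in (-.02,0,.019):
      q=R@(p+T@[x,j,d])+s["tvec"]; print(d,j,x,((q[0]/q[2]*s["fx"]+s["cx"]-250)*5).round(),((q[1]/q[2]*s["fy"]+s["cy"]-250)*5).round())
# where tips lie if on plane z
for z in (.002,.02,.04): print(z,ray(s,250+407/5,250+340/5,z),ray(s,250+172/5,250+452/5,z))
E
```

```text
-0.02 -0.046 -0.0095 371.0 300.0
0 -0.046 -0.0095 370.0 333.0
0.019 -0.046 -0.0095 369.0 364.0
-0.02 -0.046 0.0095 398.0 336.0
0 -0.046 0.0095 396.0 369.0
0.019 -0.046 0.0095 395.0 400.0
-0.02 0.046 -0.0095 147.0 402.0
0 0.046 -0.0095 149.0 435.0
0.019 0.046 -0.0095 151.0 465.0
-0.02 0.046 0.0095 172.0 440.0
0 0.046 0.0095 174.0 473.0
0.019 0.046 0.0095 175.0 503.0
0.002 [ 0.65190364 -0.08679369  0.002     ] [ 0.61528101 -0.18000509  0.002     ]
0.02 [ 0.6596558  -0.09800983  0.02      ] [ 0.62378217 -0.18931486  0.02      ]
0.04 [ 0.66826931 -0.1104722   0.04      ] [ 0.63322792 -0.19965904  0.04      ]
```

>>> move_arm --pt "0 0 -0.5 0 0 0" --pt "0 0 -0.5 0 0 0" --pt "0 0 -0.5 0 0 0" --pt "0 0 0 0 0 0" --pt "0 0 0 0 0 0"

```text
clock: 6.2
position: [0.637, -0.1479, 0.0015]
ee_rot: [3.083, -0.605, -0.001]
force: [0.5, 0.2, 0.7]
width: 0.999
```

>>> move_arm --pt "0 0 0 0 0 0" --pt "0 0 0 0 0 0" --pt "0 0 0 0 0 0" --pt "0 0 0 0 0 0" --pt "0 0 0 0 0 0" --pt "0 0 0 0 0 0" --grip 0.5

```text
clock: 6.8
position: [0.6373, -0.1477, 0.0019]
ee_rot: [-3.083, 0.605, -0.0]
force: [-0.3, 0.7, 0.1]
width: 0.625
```

```bash
python3 - <<'E'
from h import *
o=monitor.observe(); print(o["position"],o["force"],o["width"])
im=imaging.get_image("scene"); save(im,"g4.png",(250,250,150,120),5)
E
```

```text
[ 0.63726449 -0.14774533  0.00186573] [-0.32536806  0.67687015  0.13487388] 0.62489128369335
```

>>> move_arm --pt "0 0 0 0 0 0" --pt "0 0 1.5 0 0 0" --pt "0 0 3 0 0 0" --pt "0 0 2.5 0 0 0" --pt "-2 0 0 0 0 4" --pt "-4 1.2 0 0 0 5" --pt "-4 1.2 0 0 0 5" --pt "-4 1.2 0 0 0 5"

```text
clock: 7.65
position: [0.4957, -0.1118, 0.0726]
ee_rot: [3.14, -0.083, 0.001]
force: [0.1, 0.6, -1.0]
width: 0.632
```

>>> move_arm --pt "-4 1.2 0 0 0 3" --pt "-4 1 0 0 0 0" --pt "-1.5 0 0 0 0 0" --pt "0 0 0 0 0 0"

```text
clock: 8.05
position: [0.3995, -0.0902, 0.0724]
ee_rot: [3.141, -0.006, -0.002]
force: [0.5, -0.3, -1.3]
width: 0.627
```

>>> move_arm --pt "0 0 0 0 8 0" --pt "0 0 0 0 8 0" --pt "0 0 0 0 8 0" --pt "0 0 0 0 8 0" --pt "0 0 0 0 8 0" --pt "0 0 0 0 8 0" --pt "0 0 0 0 8 0" --pt "0 0 0 0 8 0"

```text
clock: 8.85
position: [0.4045, -0.09, 0.0715]
ee_rot: [2.661, -0.006, -1.666]
force: [0.2, -0.4, -1.5]
width: 0.629
```

>>> move_arm --pt "0 0 0 0 5 0" --pt "0 0 0 0 5 0" --pt "0 0 0 0 0 0"

```text
clock: 9.15
position: [0.4023, -0.0897, 0.0682]
ee_rot: [2.504, -0.004, -1.893]
force: [-0.7, 0.2, -1.4]
width: 0.63
```

```bash
python3 - <<'E'
from h import *
o=monitor.observe(); T=cv2.Rodrigues(o["ee_rot"])[0];print(o["position"],o["force"],o["width"],T[:,2],o["joints"].round(2))
im=imaging.get_image("scene"); save(im,"t1.png",(180,90,220,220),2.7)
E
```

```text
[ 0.40226718 -0.08968721  0.06819051] [-0.68918965  0.16828537 -1.39399673] 0.6296689816709077 [-9.62180824e-01 -4.01284889e-04 -2.72411271e-01] [ 0.1   1.15 -0.09  1.3   0.09  2.   -1.61]
```

View pics/t1.png

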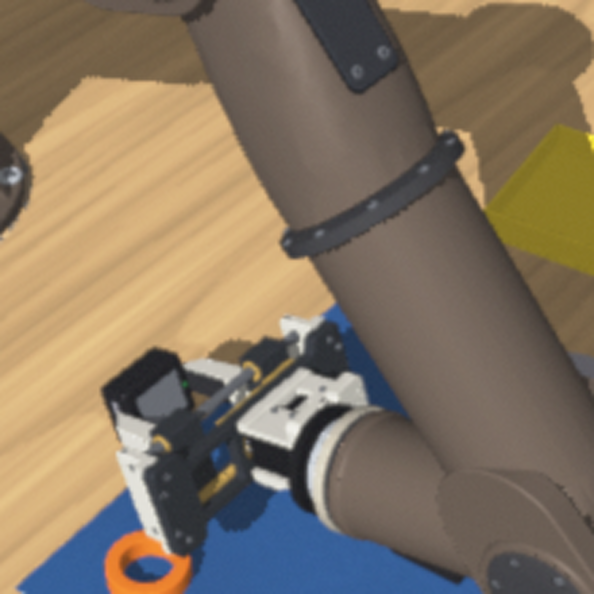

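```bash
cat >> h.py <<'E'
def rayy(im,u,v,y):
    R=cv2.Rodrigues(np.array(im["rvec"],float))[0]; t=np.array(im["tvec"],float)
    d=R.T@np.array([(u-im["cx"])/im["fx"],(v-im["cy"])/im["fy"],1]); c=-R.T@t
    return (c+d*(y-c[1])/d[1]).round(4)
E
python3 - <<'E'
from h import *
im=imaging.get_image("scene")
for n,u,v,y in (("near top corner top-face",118,385,-.119),("near upper bottom-face corner",103,385,-.119),("far upper topface corner",182,362,-.061),("far upper back",155,350,-.061),("light",184,384,-.061),("inlay ctr",163,400,-.09)):
    print(n,rayy(im,180+u/2.7,90+v/2.7,y))
for y,u,v in ((-.124,140,455),(-.056,195,362)): print("finger tip",rayy(im,180+u/2.7,90+v/2.7,y))
E
```

```text
near top corner top-face [ 0.4199 -0.119   0.1094]
near upper bottom-face corner [ 0.4039 -0.119   0.0996]
far upper topface corner [ 0.4249 -0.061   0.091 ]
far upper back [ 0.3979 -0.061   0.087 ]
light [ 0.4246 -0.061   0.0685]
inlay ctr [ 0.4319 -0.09    0.0793]
finger tip [ 0.4385 -0.124   0.0546]
finger tip [ 0.4331 -0.056   0.0921]
```

The charger is held and turned about 74°, where joint 6 is at its limit. The real fingertips sit about 34 mm short of the stated geometry along the tool axis. The tape and fan restrict the low body, so I'll back off to about 67°, move to the bench at x≈0.36, and set the charger on its edge there.

>>> move_arm --pt "-1.5 0 0 0 -3.5 0" --pt "-1.5 0 0 0 -3.5 0" --pt "-1.2 0 -1 0 0 0" --pt "0 0 -1.2 0 0 0" --pt "0 0 -1 0 0 0" --pt "0 0 -0.6 0 0 0" --pt "0 0 0 0 0 0" --pt "0 0 0 0 0 0"

```text
clock: 10.05
position: [0.3604, -0.0898, 0.0335]
ee_rot: [2.618, -0.004, -1.733]
force: [-0.7, 0.3, -1.7]
width: 0.632
```

```bash
python3 - <<'E'
from h import *
o=monitor.observe(); T=cv2.Rodrigues(o["ee_rot"])[0];print(o["position"],o["force"],o["width"],T[:,2],o["joints"].round(2))
im=imaging.get_image("scene"); save(im,"t2.png",(180,90,220,220),2.7)
E
```

```text
[ 0.36037045 -0.08982046  0.03345907] [-0.73896695  0.33517233 -1.7019741 ] 0.6318047395312979 [-9.20663368e-01 -1.71246537e-04 -3.90357442e-01] [ 0.12  1.07 -0.11  1.49  0.1   1.76 -1.62]
```

View pics/t2.png

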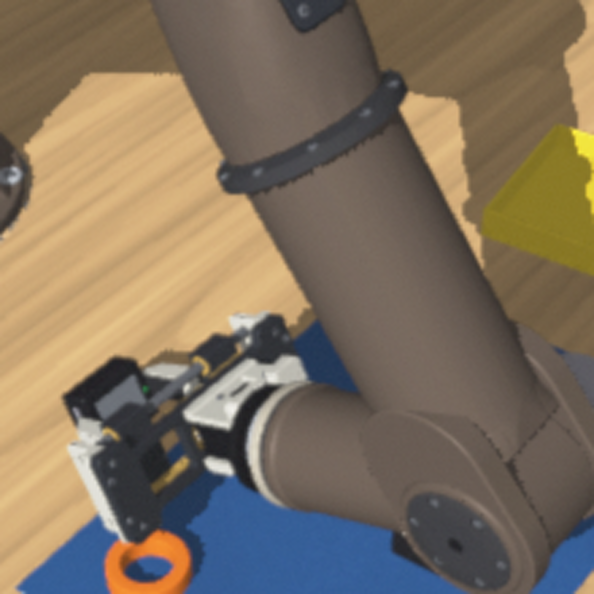

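>>> move_arm --pt "-0.7 0 -0.4 0 0 0" --pt "0 0 -0.5 0 0 0" --pt "0 0 0 0 0 0"

```text
clock: 10.4
position: [0.3526, -0.0899, 0.0243]
ee_rot: [2.617, -0.005, -1.734]
force: [0.8, -0.4, -1.6]
width: 0.631
```

>>> move_arm --pt "0 0 0 0 0 0" --pt "0 0 0 0 0 0" --pt "0 0 0 0 0 0" --pt "0 0 0 0 0 0" --grip 0.85

```text
clock: 10.8
position: [0.3532, -0.0899, 0.0249]
ee_rot: [2.618, -0.005, -1.733]
force: [-0.3, -0.8, -0.4]
width: 0.844
```

```bash
python3 - <<'E'
from h import *
o=monitor.observe(); print(o["position"],o["force"],o["width"])
im=imaging.get_image("scene"); save(im,"t3.png",(180,170,110,110),5)
for n in ("scene","top"):
  im=imaging.get_image(n)
  for q in outline_of(n,"charger_a_center"): print(n,round(q["p"],2),q["rect"])
E
```

```text
[ 0.35319253 -0.0898626   0.02486609] [-0.30519934 -0.78432761 -0.36075646] 0.8438115738103182
top 0.95 [230.0, 265.2, 27.2, 33.6]
```

View pics/t3.png

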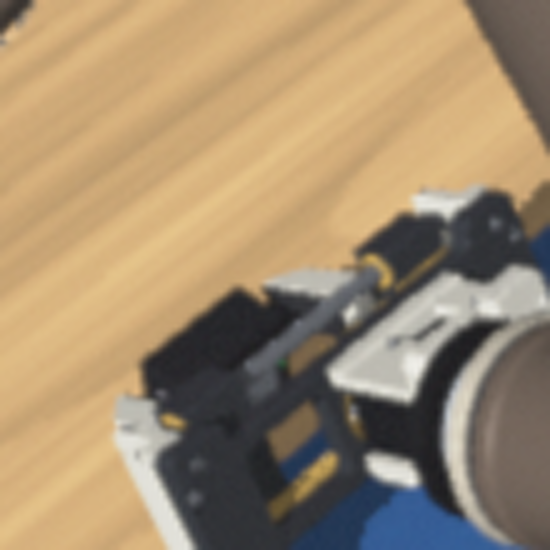

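>>> move_arm --pt "0 0 1.5 0 0 0" --pt "0 0 3 0 0 0" --pt "0 0 4 0 0 0" --pt "0 0 1 0 -8 0" --pt "0 0 0 0 -8 0" --pt "0 0 0 0 -8 0" --pt "0 0 0 0 -8 0" --pt "0 0 0 0 -8 0"

```text
clock: 11.85
position: [0.3539, -0.0899, 0.1211]
ee_rot: [3.056, -0.005, -0.721]
force: [0.4, 0.4, 0.6]
width: 0.852
```

>>> move_arm --pt "0.8 0 0 0 -8 0" --pt "0.8 0 0 0 -8 0" --pt "0.8 0 0 0 -8 0" --pt "0 0 0 0 -3 0" --pt "0 0 0 0 0 0"

```text
clock: 12.35
position: [0.3749, -0.0902, 0.1208]
ee_rot: [3.14, -0.007, 0.002]
force: [0.3, 0.3, 0.0]
width: 0.85
```

```bash
python3 - <<'E'
from h import *
o=monitor.observe(); T=cv2.Rodrigues(o["ee_rot"])[0];print(o["position"],o["width"],T[:,2].round(3),T[:,1].round(3))
im=imaging.get_image("scene"); save(im,"t4.png",(170,130,140,140),4)
for q in outline_of("scene","charger_a_center"): print(round(q["p"],2),q["rect"])
E
```

```text
[ 0.37493595 -0.09023163  0.12081776] 0.8502964055364961 [ 0.001 -0.001 -1.   ] [-0.004 -1.     0.001]
0.75 [314.4, 194.2, 32.9, 31.4]
```

View pics/t4.png

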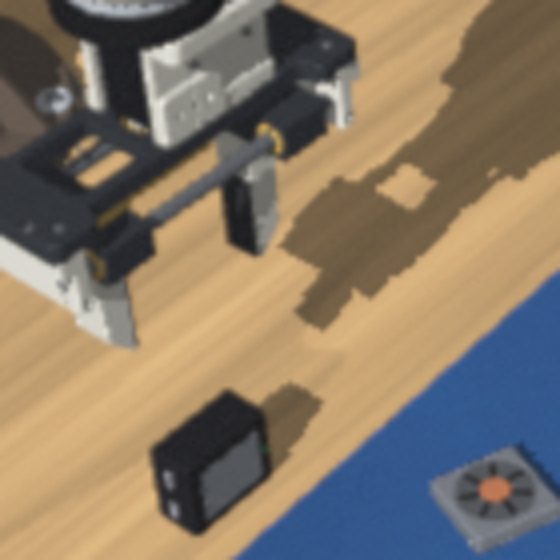

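Charger Q stands upright on the bench with its top face toward +x. Its near bottom corner is at crop (197,532).

```bash
python3 - <<'E'
from h import *
im=imaging.get_image("scene")
for u,v,z in ((197,532,0),(268,473,0),(160,510,0),(190,478,.05),(153,456,.05),(228,390,.05),(268,410,.05)): print(ray(im,170+u/4,130+v/4,z).round(4))
E
```

```text
[ 0.3879 -0.1153  0.    ]
[ 0.3876 -0.0623  0.    ]
[ 0.3623 -0.116   0.    ]
[ 0.3964 -0.121   0.05  ]
[ 0.3715 -0.1216  0.05  ]
[ 0.3679 -0.0645  0.05  ]
[ 0.3937 -0.0625  0.05  ]
```

>>> move_arm --pt "0.4 0 -4 0 0 0" --pt "0 0 -4 0 0 0" --pt "0 0 -2 0 0 0" --pt "0 0 -1.3 0 0 0" --pt "0 0 0 0 0 0"

```text
clock: 13.0
position: [0.3806, -0.0895, 0.0049]
ee_rot: [-3.141, 0.004, 0.007]
force: [-0.2, 0.4, 0.2]
width: 0.848
```

>>> move_arm --pt "0 0 0 0 0 0" --pt "0 0 0 0 0 0" --pt "0 0 0 0 0 0" --pt "0 0 0 0 0 0" --pt "0 0 0 0 0 0" --grip 0.5

```text
clock: 13.5
position: [0.3819, -0.09, 0.0074]
ee_rot: [3.141, -0.006, 0.003]
force: [0.1, -0.4, 7.4]
width: 0.63
```

>>> move_arm --pt "0 0 2 0 0 0" --pt "0 0 3 0 3 0" --pt "0.5 0 0 0 8 0" --pt "0.5 0 0 0 8 0" --pt "0.5 0 0 0 8 0" --pt "0.5 0 0 0 8 0" --pt "0.7 0 0 0 8 0" --pt "0.7 0 0 0 8 0"

```text
clock: 14.3
position: [0.4163, -0.0899, 0.0571]
ee_rot: [2.832, -0.005, -1.357]
force: [0.8, -0.3, -1.1]
width: 0.628
```

>>> move_arm --pt "0 0 0 0 1 0" --pt "0 0 -1.5 0 0 0" --pt "0 0 -1.3 0 0 0" --pt "0 0 0 0 0 0" --pt "0 0 0 0 0 0"

```text
clock: 14.8
position: [0.4149, -0.0901, 0.0298]
ee_rot: [2.823, -0.006, -1.374]
force: [0.4, 0.6, -0.5]
width: 0.628
```

>>> move_arm --pt "0 0 -0.4 0 0 0" --pt "0 0 -0.4 0 0 0" --pt "0 0 0 0 0 0"

```text
clock: 15.1
position: [0.415, -0.0899, 0.0207]
ee_rot: [2.822, -0.005, -1.376]
force: [-0.3, -0.2, -0.9]
width: 0.633
```

>>> move_arm --pt "0 0 0 0 0 0" --pt "0 0 0 0 0 0" --pt "0 0 0 0 0 0" --pt "0 0 1.5 0 0 0" --pt "0 0 3 0 0 0" --pt "0 0 4 0 0 0" --pt "0 0 0 0 -5 0" --pt "0 0 0 0 -8 0" --grip 0.85

```text
clock: 15.9
position: [0.4164, -0.0896, 0.1061]
ee_rot: [2.962, -0.005, -1.042]
force: [0.0, -0.6, -0.6]
width: 0.851
```

>>> move_arm --pt "0 1 1 0 -8 0" --pt "0 1 1 0 -8 0" --pt "0 1 1 0 -8 0" --pt "0 3 1 0 -8 0" --pt "0 4 0 0 -7 0" --pt "0 5 0 0 0 0" --pt "0 5 0 0 0 0" --pt "0 0 0 0 0 0"

```text
clock: 16.7
position: [0.4148, 0.1169, 0.1476]
ee_rot: [-3.138, -0.009, -0.005]
force: [-0.6, -0.8, -0.5]
width: 0.849
```

```bash
python3 - <<'E'
from h import *
o=monitor.observe(); T=cv2.Rodrigues(o["ee_rot"])[0];print(o["position"],o["width"],T[:,2].round(3),T[:,1].round(3))
im=imaging.get_image("scene"); save(im,"t5.png",(190,150,210,200),3)
for q in outline_of("scene","charger_a_center"): print(round(q["p"],2),q["rect"])
hsv=cv2.cvtColor(im["color"],cv2.COLOR_RGB2HSV); m=((hsv[...,1]<50)&(hsv[...,2]>130)).astype(np.uint8)
n,l,s,c=cv2.connectedComponentsWithStats(m[150:350,190:400])
for i in range(1,n):
    if s[i,4]>60: print(s[i],ray(im,c[i][0]+190,c[i][1]+150,.03).round(3))
E
```

```text
[0.41477922 0.11690713 0.14759138] 0.8487101507774996 [ 0.003  0.003 -1.   ] [ 0.005 -1.    -0.003]
0.61 [311.6, 194.6, 34.6, 31.0]
[88  0 14  9 93] [0.284 0.221 0.03 ]
[190  70  20  25 407] [0.627 0.15  0.03 ]
[ 42  98  28  21 312] [ 0.442 -0.091  0.03 ]
[140 123  29  22 350] [ 0.633 -0.024  0.03 ]
```

View pics/t5.png

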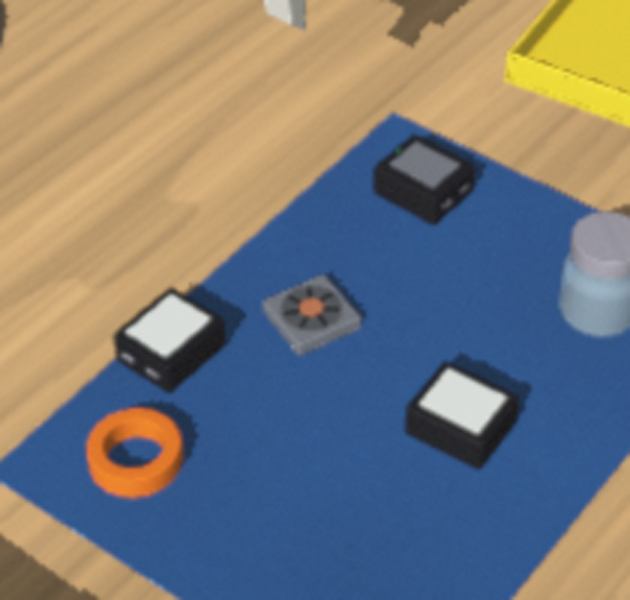

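Q is now flat with a plain white underside, so it is charger B. It lies at (0.442, -0.091) on the mat. That leaves P as the recalled one, and I'll grasp it next.

>>> move_arm --pt "3.2 1.2 0 0 0 0" --pt "3.2 1.1 -3 0 0 0" --pt "0 0 -4 0 0 0" --pt "0 0 -4 0 0 0" --pt "0 0 -2.5 0 0 0" --pt "0 0 -1.5 0 0 0" --pt "0 0 0 0 0 0" --pt "0 0 0 0 0 0"

```text
clock: 17.6
position: [0.4794, 0.1318, -0.0038]
ee_rot: [3.141, -0.008, -0.0]
force: [0.4, 0.6, 0.1]
width: 0.85
```

>>> move_arm --pt "0 0 0 0 0 0" --pt "0 0 0 0 0 0" --pt "0 0 0 0 0 0" --pt "0 0 0 0 0 0" --pt "0 0 0 0 0 0" --pt "0 0 0 0 0 0" --grip 0.42

```text
clock: 18.2
position: [0.4796, 0.1334, -0.0037]
ee_rot: [-3.141, 0.005, -0.002]
force: [-0.9, 0.3, 6.2]
width: 0.542
```

>>> move_arm --pt "0 0 2 0 0 0" --pt "0 0 4 0 0 0" --pt "-3 -2 3 0 0 0" --pt "-3 -2.5 0 0 0 0" --pt "-3 -2.5 0 0 0 0" --pt "-3 -2.2 0 0 6 0" --pt "-0.5 0 0 0 8 0" --pt "0 0 0 0 8 0"

```text
clock: 19.0
position: [0.353, 0.0401, 0.0871]
ee_rot: [3.082, -0.007, -0.606]
force: [0.9, 0.1, -1.7]
width: 0.542
```

>>> move_arm --pt "0 0 0 0 8 0" --pt "0 0 0 0 8 0" --pt "0 0 0 0 8 0" --pt "0 0 0 0 8 0" --pt "0 0 0 0 8 0" --pt "0 0 0 0 8 0" --pt "0 0 0 0 0 0" --pt "0 0 0 0 0 0"

```text
clock: 19.8
position: [0.3538, 0.0411, 0.0846]
ee_rot: [2.572, -0.005, -1.801]
force: [0.5, 0.8, 0.8]
width: 0.543
```

```bash
python3 - <<'E'
from h import *
o=monitor.observe(); T=cv2.Rodrigues(o["ee_rot"])[0];print(o["position"],o["force"],o["width"],T[:,2].round(3),T[:,1].round(3),o["joints"].round(2))
E
```

```text
[0.35377035 0.04111331 0.08463663] [0.53841307 0.81953714 0.82753164] 0.5430780228618539 [-0.94  -0.    -0.342] [-0.001 -1.     0.004] [ 0.01  1.03 -0.25  1.5  -0.04  1.83 -1.82]
```

>>> move_arm --pt "0 0 -1.5 0 0 0" --pt "0 0 -1.5 0 0 0" --pt "0 0 -1.2 0 0 0" --pt "0 0 0 0 0 0" --pt "0 0 0 0 0 0"

```text
clock: 20.3
position: [0.3541, 0.0411, 0.044]
ee_rot: [2.572, -0.004, -1.8]
force: [0.2, 0.4, -0.7]
width: 0.544
```

```bash
python3 - <<'E'
from h import *
for i in range(4):
    im=imaging.get_image("scene"); o=monitor.observe(); print(o["position"],o["force"].round(2))
cv2.imwrite("pics/t6.png",im["color"][...,::-1])
R=cv2.Rodrigues(im["rvec"])[0]
hsv=cv2.cvtColor(im["color"],cv2.COLOR_RGB2HSV); m=((hsv[...,1]<60)&(hsv[...,2]>60)&(hsv[...,2]<150)).astype(np.uint8)
c=np.array(o["position"])+[.018,0,.0065]
for n,p in (("ctr",c),("inlay",c+[.013,0,.005])):
    q=R@p+im["tvec"]; u,v=q[0]/q[2]*im["fx"]+im["cx"],q[1]/q[2]*im["fy"]+im["cy"]; print(n,u,v)
print(monitor.observe()["joint_efforts"].round(2))
E
```

```text
[0.35423833 0.04113338 0.04411794] [-0.05  0.97 -0.99]
[0.354334   0.04116303 0.0441475 ] [ 0.14 -0.45 -0.43]
[0.35435489 0.04114803 0.04410378] [-0.   -0.35 -1.36]
[0.3543305  0.04116918 0.0440996 ] [ 0.74 -0.14 -1.23]
ctr 263.0543857811762 201.1752011360404
inlay 267.53939389989466 201.94248337211866
[-0.000e+00 -8.700e+01 -6.010e+00 -1.278e+01 -1.430e+00  5.960e+00
  3.000e-02]
```

Held normally, with about -1.2 N of weight in the force reading. I'll lower the last 15 mm and release.

>>> move_arm --pt "0 0 -0.8 0 0 0" --pt "0 0 -0.5 0 0 0" --pt "0 0 -0.2 0 0 0" --pt "0 0 0 0 0 0"

```text
clock: 20.9
position: [0.3539, 0.0411, 0.0283]
ee_rot: [2.571, -0.005, -1.802]
force: [-0.2, -0.1, -0.4]
width: 0.543
```

>>> move_arm --pt "0 0 0 0 0 0" --pt "0 0 0 0 0 0" --pt "0 0 0 0 0 0" --pt "0 0 0 0 0 0" --pt "0 0 0 0 0 0" --pt "0 0 1.5 0 0 0" --pt "0 0 3 0 0 0" --pt "0 0 4 0 0 0" --grip 0.8

```text
clock: 21.7
position: [0.3535, 0.041, 0.1149]
ee_rot: [2.569, -0.005, -1.804]
force: [-0.1, 0.4, -0.3]
width: 0.799
```

>>> move_arm --pt "0 0 1 0 -6 0" --pt "0 0 0 0 -8 0" --pt "0 0 0 0 -8 0" --pt "0 0 0 0 -8 0" --pt "0 0 0 0 -8 0" --pt "0.5 0 0 0 -8 0" --pt "0.8 0 0 0 -8 0" --pt "0.8 0 0 0 -8 0"

```text
clock: 22.5
position: [0.3758, 0.0412, 0.1253]
ee_rot: [3.135, -0.006, -0.207]
force: [0.3, 0.5, 0.3]
width: 0.799
```

>>> move_arm --pt "0.8 0 0 0 -8 0" --pt "0 0 0 0 0 0"

```text
clock: 22.7
position: [0.38, 0.0405, 0.1248]
ee_rot: [3.14, -0.004, 0.006]
force: [-0.5, -0.5, 0.6]
width: 0.801
```

```bash
python3 - <<'E'
from h import *
o=monitor.observe(); T=cv2.Rodrigues(o["ee_rot"])[0];print(o["position"],o["width"],T[:,2].round(3),T[:,1].round(3))
im=imaging.get_image("scene"); save(im,"t7.png",(200,90,160,150),5)
E
```

```text
[0.38003267 0.04050136 0.12483306] 0.8006572258570857 [ 0.004 -0.002 -1.   ] [-0.002 -1.     0.002]
```

View pics/t7.png

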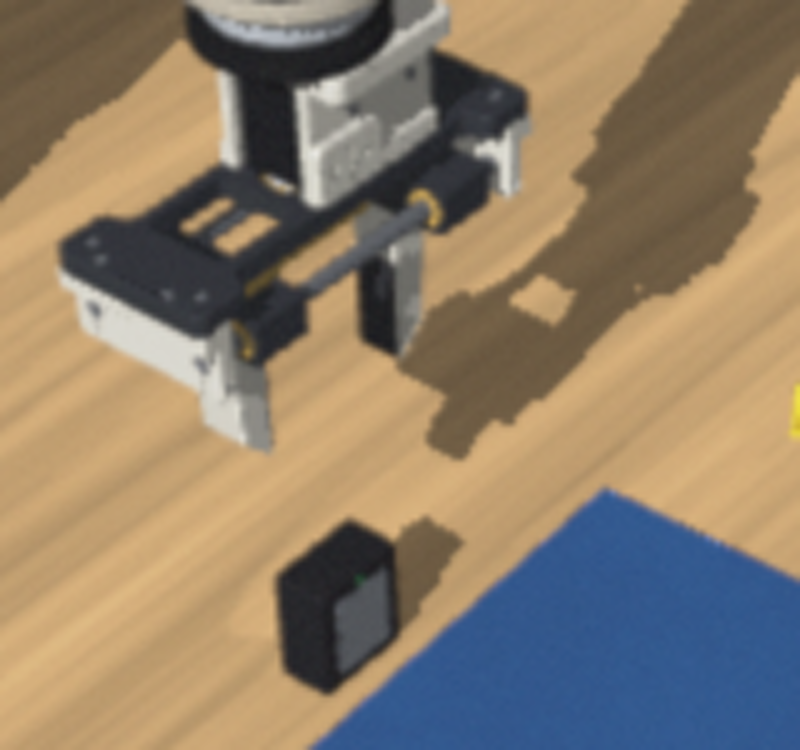

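P stands upright, top face toward +x. Its bottom corners are at crop (328,692), (398,632) and (285,668). That was the last picture, so from here I'll check by numbers only.

```bash
python3 - <<'E'
from h import *
im=imaging.get_image("scene")
for u,v,z in ((328,692,0),(398,632,0),(285,668,0),(350,519,.058),(278,577,.058),(394,545,.058)): print(ray(im,200+u/5,90+v/5,z).round(4))
E
```

```text
[ 0.3951  0.0194 -0.    ]
[0.3942 0.0671 0.    ]
[0.3705 0.0191 0.    ]
[0.3741 0.0622 0.058 ]
[0.3748 0.0154 0.058 ]
[0.3997 0.0611 0.058 ]
```

>>> move_arm --pt "0.4 0 -4 0 0 0" --pt "0 0 -4 0 0 0" --pt "0 0 -2 0 0 0" --pt "0 0 -1 0 0 0" --pt "0 0 0 0 0 0" --pt "0 0 0 0 0 0"

```text
clock: 23.4
position: [0.3879, 0.0413, 0.0141]
ee_rot: [3.141, -0.006, -0.001]
force: [0.3, 0.8, 0.3]
width: 0.8
```

>>> move_arm --pt "0 0 0 0 0 0" --pt "0 0 0 0 0 0" --pt "0 0 0 0 0 0" --pt "0 0 0 0 0 0" --pt "0 0 0 0 0 0" --pt "0 0 0 0 0 0" --grip 0.42

```text
clock: 24.0
position: [0.3875, 0.0411, 0.0143]
ee_rot: [3.141, -0.006, 0.002]
force: [-1.3, -0.8, 7.6]
width: 0.543
```

>>> move_arm --pt "0 0 2 0 0 0" --pt "0 0 3.5 0 3 0" --pt "0.5 1.5 0 0 8 0" --pt "0.6 1.5 0 0 8 0" --pt "0.6 1.5 0 0 8 0" --pt "0.7 1.5 0 0 8 0" --pt "0.7 1.5 0 0 8 0" --pt "0.6 0.5 0 0 8 0"

```text
clock: 24.8
position: [0.4251, 0.1229, 0.0691]
ee_rot: [2.833, -0.002, -1.358]
force: [0.5, 1.0, -0.3]
width: 0.542
```

>>> move_arm --pt "0 0 0 0 1 0" --pt "0 0 -1.5 0 0 0" --pt "0 0 -1.5 0 0 0" --pt "0 0 0 0 0 0" --pt "0 0 0 0 0 0"

```text
clock: 25.3
position: [0.4239, 0.1209, 0.0398]
ee_rot: [2.823, -0.005, -1.374]
force: [0.9, 0.5, 0.5]
width: 0.543
```

Lower 15 mm, release, go up, then level the tool and shift away in y to see it.

>>> move_arm --pt "0 0 -0.8 0 0 0" --pt "0 0 -0.5 0 0 0" --pt "0 0 -0.3 0 0 0" --pt "0 0 0 0 0 0"

```text
clock: 25.7
position: [0.4239, 0.121, 0.0224]
ee_rot: [2.822, -0.005, -1.377]
force: [-0.2, 0.4, -0.1]
width: 0.545
```

>>> move_arm --pt "0 0 0 0 0 0" --pt "0 0 0 0 0 0" --pt "0 0 0 0 0 0" --pt "0 0 0 0 0 0" --pt "0 0 1.5 0 0 0" --pt "0 0 3 0 0 0" --pt "0 0 4 0 0 0" --pt "0 0 1 0 -5 0" --grip 0.8

```text
clock: 26.5
position: [0.4253, 0.1214, 0.12]
ee_rot: [2.882, -0.006, -1.25]
force: [0.3, 0.9, -0.4]
width: 0.796
```

>>> move_arm --pt "0 0 0 0 -8 0" --pt "0 0 0 0 -8 0" --pt "0 0 0 0 -8 0" --pt "0 0 0 0 -8 0" --pt "-2 0 0 0 -8 0" --pt "-3 0 0 0 -7 0" --pt "-2 0 0 0 0 0" --pt "0 0 0 0 0 0"

```text
clock: 27.3
position: [0.3503, 0.1202, 0.1186]
ee_rot: [3.139, -0.002, 0.0]
force: [1.1, 0.9, 1.1]
width: 0.799
```

```bash
cat > chk.py <<'E'
from h import *
o=monitor.observe(); T=cv2.Rodrigues(o["ee_rot"])[0];print(o["position"],o["width"],T[:,2].round(3),T[:,1].round(3))
for n in ("scene","top"):
    im=imaging.get_image(n); hsv=cv2.cvtColor(im["color"],cv2.COLOR_RGB2HSV)
    red=((hsv[...,1]>120)&((hsv[...,0]<6)|(hsv[...,0]>172))&(hsv[...,2]>70))
    wht=((hsv[...,1]<50)&(hsv[...,2]>120))
    for nm,m in (("red",red),("white",wht)):
        k,l,s,c=cv2.connectedComponentsWithStats(m.astype(np.uint8))
        for i in range(1,k):
            p=ray(im,*c[i],.03)
            if s[i,4]>40 and .3<p[0]<.72 and -.25<p[1]<.46:
                r=rect_of(im,l==i,.03); print(n,nm,s[i],p[:2].round(4),"rect",np.round(r[0],0),np.round(r[1],0),round(r[2],1))
    for th in ("charger_a_center","fan_center","tape_center","jar_center","tray"):
        for q in outline_of(n,th)[:3]:
            if q["p"]>.4: u,v,w,h=q["rect"]; print(n,th,round(q["p"],2),q["rect"],ray(im,u+w/2,v+h/2,.02)[:2].round(3))
E
python3 chk.py
```

```text
[0.35029347 0.12021841 0.1186373 ] 0.7988648962299367 [ 0.    -0.002 -1.   ] [-0.001 -1.     0.002]
scene red [306 199  17  11 111] [0.449  0.1204] rect [449. 121.] [30. 25.] 1.7
scene white [302 196  26  17 110] [0.4489 0.1197] rect [449. 120.] [38. 46.] 89.4
scene white [380 219  25  27 478] [0.6291 0.1528] rect [629. 151.] [50. 75.] 20.9
scene white [278 247  32  21 150] [ 0.5117 -0.0349] rect [509. -24.] [50. 53.] 69.4
scene white [232 248  28  21 325] [ 0.4412 -0.091 ] rect [441. -91.] [46. 38.] 89.5
scene white [330 273  29  22 365] [ 0.633  -0.0231] rect [633. -23.] [46. 38.] 4.7
scene charger_a_center 0.61 [296.4, 191.8, 33.4, 33.5] [0.45  0.116]
scene fan_center 0.96 [278.2, 242.4, 30.8, 25.0] [ 0.504 -0.018]
scene fan_center 0.48 [220.9, 285.2, 30.9, 30.8] [ 0.495 -0.176]
scene tape_center 0.76 [219.9, 284.2, 33.6, 33.0] [ 0.496 -0.176]
scene jar_center 0.63 [377.1, 221.0, 29.2, 44.8] [0.643 0.133]
scene tray 0.67 [360.5, 133.5, 88.4, 63.1] [0.525 0.372]
scene tray 0.48 [378.6, 223.2, 29.8, 39.3] [0.645 0.136]
top red [250 289  11  14 153] [0.4491 0.1187] rect [449. 119.] [28. 22.] 0.6
top white [242 192  24  22 429] [0.6514 0.1245] rect [652. 124.] [47. 51.] 0.1
top white [312 201  19  22 359] [ 0.6333 -0.0248] rect [633. -25.] [46. 38.] 5.7
top white [247 285  17  22 154] [0.4496 0.1179] rect [449. 119.] [46. 35.] 0.6
top white [342 291  21  18 371] [ 0.441  -0.0916] rect [441. -92.] [37. 43.] 0.1
top charger_a_center 0.66 [243.0, 280.8, 25.2, 30.9] [0.447 0.118]
top fan_center 0.87 [302.2, 263.4, 25.4, 28.1] [ 0.489 -0.011]
top tape_center 0.78 [376.4, 263.8, 27.3, 29.1] [ 0.487 -0.176]
top jar_center 0.81 [240.7, 191.2, 30.6, 27.1] [0.649 0.12 ]
top jar_center 0.66 [338.4, 286.9, 26.5, 21.6] [ 0.445 -0.091]
top tray 0.77 [102.6, 220.1, 81.9, 87.6] [0.517 0.365]
```

A lies flat at (0.449, 0.119) with the red patch up in both cameras, and the bystanders are where they were. Now I'll pick it up for the tray.

>>> move_arm --pt "4.5 0 0 0 0 0" --pt "4.5 0 -1 0 0 0" --pt "0.9 0 -3 0 0 0" --pt "0 0 -4 0 0 0" --pt "0 0 -2.5 0 0 0" --pt "0 0 -1.6 0 0 0" --pt "0 0 0 0 0 0" --pt "0 0 0 0 0 0"

```text
clock: 28.7
position: [0.4531, 0.1212, -0.0032]
ee_rot: [3.141, -0.005, -0.001]
force: [0.3, 0.2, 0.5]
width: 0.799
```

>>> move_arm --pt "0 0 0 0 0 0" --pt "0 0 0 0 0 0" --pt "0 0 0 0 0 0" --pt "0 0 0 0 0 0" --pt "0 0 0 0 0 0" --pt "0 0 0 0 0 0" --grip 0.42

```text
clock: 29.3
position: [0.4536, 0.1212, -0.0026]
ee_rot: [-3.141, 0.006, -0.002]
force: [-0.9, -1.3, 7.4]
width: 0.541
```

>>> move_arm --pt "0 0 2 0 0 0" --pt "0 0 4 0 0 0" --pt "0 2 2 0 0 0" --pt "1.5 4.5 0 0 0 0" --pt "1.5 4.5 0 0 0 0" --pt "1.5 4.5 0 0 0 0" --pt "1.5 4.5 0 0 0 0" --pt "0.8 4.5 0 0 0 0"

```text
clock: 30.1
position: [0.5222, 0.3675, 0.0767]
ee_rot: [3.141, -0.007, 0.001]
force: [0.7, 0.4, -0.5]
width: 0.544
```

>>> move_arm --pt "0 0.3 0 0 0 0" --pt "0 0 0 0 0 0"

```text
clock: 30.3
position: [0.5202, 0.3706, 0.0762]
ee_rot: [-3.141, 0.001, 0.001]
force: [-0.2, -0.9, -1.1]
width: 0.542
```

>>> move_arm --pt "0 0 -2.5 0 0 0" --pt "0 0 -2.5 0 0 0" --pt "0 0 -1.5 0 0 0" --pt "0 0 -0.7 0 0 0" --pt "0 0 -0.3 0 0 0" --pt "0 0 0 0 0 0" --pt "0 0 0 0 0 0"

```text
clock: 31.0
position: [0.5216, 0.3695, 0.0027]
ee_rot: [-3.141, 0.006, -0.002]
force: [0.6, 0.2, -1.1]
width: 0.543
```

>>> move_arm --pt "0 0 0 0 0 0" --pt "0 0 0 0 0 0" --pt "0 0 0 0 0 0" --pt "0 0 1 0 0 0" --pt "0 0 3 0 0 0" --pt "0 0 4 0 0 0" --pt "0 0 4 0 0 0" --pt "-4 0 2 0 0 0" --grip 0.7

```text
clock: 31.8
position: [0.4868, 0.3692, 0.1461]
ee_rot: [-3.138, 0.015, -0.011]
force: [-0.4, 0.8, 0.8]
width: 0.7
```

>>> move_arm --pt "-5 0 0 0 0 0" --pt "-5 0 0 0 0 0" --pt "-5 -3 0 0 0 0" --pt "0 -5 0 0 0 0" --pt "0 -5 0 0 0 0" --pt "0 0 0 0 0 0" --pt "0 0 0 0 0 0"

```text
clock: 32.5
position: [0.3387, 0.2426, 0.1427]
ee_rot: [-3.141, 0.009, -0.003]
force: [0.3, 0.0, 0.9]
width: 0.699
```

```bash
python3 chk.py
```

```text
[0.33868506 0.24259961 0.14268344] 0.6992072589428115 [ 0.002  0.    -1.   ] [-0.006 -1.    -0.   ]
scene red [394 156  16   9  84] [0.5151 0.3717] rect [515. 372.] [24. 30.] 87.1
scene white [390 153  24  15  83] [0.5155 0.3706] rect [515. 372.] [44. 40.] 1.9
scene white [380 219  25  26 474] [0.6289 0.153 ] rect [628. 153.] [51. 70.] 15.8
scene white [278 247  32  21 137] [ 0.5101 -0.0353] rect [508. -24.] [50. 52.] 69.4
scene white [232 248  28  21 322] [ 0.4412 -0.0911] rect [441. -91.] [46. 38.] 89.5
scene white [330 273  29  22 360] [ 0.6329 -0.0233] rect [632. -23.] [46. 38.] 4.7
scene charger_a_center 0.87 [383.8, 151.6, 33.8, 29.9] [0.521 0.361]
scene fan_center 0.79 [277.3, 242.8, 33.0, 25.0] [ 0.505 -0.019]
scene tape_center 0.8 [217.7, 286.5, 34.3, 28.6] [ 0.493 -0.178]
scene jar_center 0.83 [379.6, 220.7, 24.7, 40.6] [0.639 0.139]
scene jar_center 0.54 [74.5, 314.9, 133.0, 116.8] [ 0.477 -0.39 ]
scene tray 0.74 [325.8, 269.4, 38.4, 38.5] [ 0.638 -0.026]
top red [135 257  12  14 151] [0.5179 0.369 ] rect [518. 369.] [28. 24.] 0.1
top white [242 192  24  22 423] [0.6516 0.1244] rect [653. 124.] [47. 51.] 0.6
top white [313 201  18  22 354] [ 0.6332 -0.0249] rect [633. -25.] [46. 38.] 5.3
top white [132 254  18  21 143] [0.5148 0.3677] rect [517. 369.] [44. 37.] 0.1
top white [342 291  21  18 371] [ 0.441  -0.0916] rect [441. -92.] [37. 43.] 0.1
top white [161 344  17  36 112] [0.3193 0.296 ] rect [313. 292.] [81. 26.] 23.9
top charger_a_center 0.59 [128.3, 251.1, 26.4, 28.8] [0.514 0.37 ]
top fan_center 0.73 [300.8, 259.3, 25.6, 33.1] [ 0.492 -0.008]
top fan_center 0.7 [451.4, 242.7, 74.4, 83.7] [ 0.474 -0.391]
top tape_center 0.9 [375.0, 266.6, 26.8, 28.1] [ 0.482 -0.172]
top jar_center 0.6 [239.9, 191.2, 33.3, 27.5] [0.649 0.119]
top jar_center 0.5 [453.0, 244.1, 74.6, 82.4] [ 0.472 -0.395]
top tray 0.64 [103.4, 222.2, 79.6, 81.4] [0.52  0.366]
```

```bash
python3 -c "
from cell import workorder
print(workorder.sign_off())"
```

```text
the job is handed in; nothing more can be done
None
```

I turned both face-up chargers over and handed the job in at about 33 s of the 72 s allowed. I stood each one on its side on the bench, then tipped it over from there. The sign-off gave no verdict.

**Last checks, both cameras:**

| Item | Result |
|---|---|
| Red-patched charger | Flat and patch up at (0.517, 0.369), within about 5 mm of the tray centre as I measured it |
| Plain charger | White underside up on the mat at (0.441, -0.092) |
| Third charger | Not touched, at (0.633, -0.025) |
| Jar, tape roll, fan | Within about 10 mm of where they started, which is within the measuring noise |
| Game cases | Not measured by name; two mislabelled network detections match their starting position |
| Gripper | Open and clear of everything |

**Checks that failed or disagreed:**
- **First grasp:** it closed on air above the charger. The real fingertips ended about 34 mm short of the stated tool geometry along the tool axis, so I corrected for that from the pictures and then gripped normally.
- **Networks:** they missed two of the chargers at the start and mislabelled a few things with middling confidence. I located the chargers by their inlays and labels instead.
- **Tray stage:** I had used all 12 pictures by then, so I confirmed the final tipping and the tray placement only by numbers, not by eye.

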